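Draw the strainer cartridge out of its housing with the hook

ROBOT

A 7-joint arm with a two-finger parallel gripper is mounted at the origin on a cart in front of the work surface, level with it; the furniture and walls round the work are solid. World frame = base frame: x ahead of the robot, y to its left, z up, the work surface at z = 0. Lengths are in mm, angles in rad, forces in N, time in s.
With the tool pointing down it reaches from about 400 to 875 mm from the base axis. Payload 6.5 kg.
Tool frame: the origin (TCP) lies at the very end of the fingers, on their centre line; the grasp point (between the pads) lies ctrl.pinch_z behind it (ctrl.pinch_z is the distance from the TCP to the grasp point, in mm); z points along the fingers, y is the line along which they close (so a half turn about z gives the same grasp; the last joint's range is limited). The gripper opens to 88 mm and grips with 3 to 60 N. Pads are 18 mm wide; open, the fingers measure 123 mm over their backs; the gripper's body (75 mm by 187 mm) begins 45 mm behind the grasp point.
Start: joints at [-1.319, 0.536, -0.004, 1.538, 0.003, 1.067, -0.071], TCP at [203.106, 617.445, 201.016] pointing down, gripper open.
Joint ranges: [-2.7, 2.7], [-0.37, 2.16], [-1.27, 1.26], [0.24, 2.4], [-1.31, 4.45], [0.19, 1.91], [-2.76, 2.76]. Speed limits (rad/s): [2.39, 2.39, 3.14, 3.14, 3.14, 3.14, 3.14].

INTERFACE

Orientations are given as a rotation vector (axis times angle).
In Python, from cell import read_state, get_image, workorder, ctrl gives the robot as it stands.
- The arm moves only by the tool arm_command, never from a script. Its argument "motion" is a list of rows, each an object of numbers: "tx", "ty", "tz": the shift along the world's x, y, z scaled (see below); "ax", "ay", "az": the turn, a rotation vector about the world's x, y, z scaled (see below); "fingers": the opening, from 0 (shut) to 1 (fully open). In form: [{"tx": .., "ty": .., "tz": .., "ax": .., "ay": .., "az": .., "fingers": ..}, ...]. A call has 1 to 10 rows; each row is the pose to reach, as a shift and turn from the pose commanded when the call began, turning the shorter way round; what a row does not reach only later rows make up. The controller multiplies each number of a shift by 0.5 m and each number of a turn by pi rad. A row lasts 1/8 s, in which the tool goes at most 62.5 mm and 10.7 degrees, less where a joint would pass 70% of its speed; a pose out of reach is approached as far as the arm can. A call with a number of a shift or a turn outside -1 to 1 is refused whole. A call with a gripper value outside its range is refused whole. The fingers move at their own pace and stop on an object; "grip_force" is the grip in N (left out, the last holds). Time passes only in rows, so rows that repeat a pose let the fingers close. It gives the time, the measured TCP pose, the force, the opening and the grip force at its end, in the units of the state.
- read_state(): the state, without advancing time (a new reading comes with each control period).
- get_image(name): name is "scene" or "top" or "wrist"; returns a dict with "img" (480x640x3 uint8, red, green, blue), "fx", "fy", "cx", "cy" (pixels), "eye" and "orientation" of the camera in the world. Camera axes: x right, y down, z forward; pixel columns grow to the right and rows downward; lengths in mm; the calibration is good to about 2 mm. The wrist camera is an equidistant fisheye: a pixel r from the principal point sees the ray r / f radians off the axis. A picture is of the moment at which its call begins. There is no depth.
- workorder.close_job(): hands the job in; it is judged then, once.
The state is a dict: "t": time; "joint_pos": joint angles; "dq": joint speeds; "joint_torque": joint torques, N m; "tool_pos": TCP position; "tcp_rot": TCP orientation; "ft_force": force on the tool from outside, world axes, zero at the start; "ft_torque": the same for the moment, N m; "gripper_width": finger opening in mm; "gripper_force": force on a finger pad.
Only numpy, scipy, OpenCV 4.12 (cv2) and the standard library are available. Lean on these libraries where they do the work, as an engineer would, in place of code of your own. Each camera call takes 0.05 s, during which the arm holds its last target. There are 200 camera calls.

TASK

Take the T-handled hook from its rack, catch the wire loop of the strainer cartridge deep in the open housing with it, draw the cartridge out and set it down gently, standing upright, in the drip tray. Then unhook it and hang the hook back on the rack, handle across both prongs. The cartridge is oily: handle it with the hook only, never with the gripper, do not drop or fling it, and leave the other things on the bench where they are.

Things in the scene. Friction and masses are not known exactly. Their poses are not given: they have to be found in the camera images.
- housing: Grey upright strainer housing, fixed, cover off: body 92 mm across, 110 mm top flange, 140 mm high; two pipe stubs along its +y and -y at 45 mm height, reaching 70 mm from the axis. Origin: centre of its underside, z up. A plain bore 76 mm in diameter runs down its axis from the mouth at z = 140 mm to a flat floor at z = 10 mm.
- cartridge: Strainer cartridge, round, 68 mm in diameter, body 40 mm high, 0.2 to 0.42 kg, standing upright on the bore's floor (4 mm play all round). Origin: centre of its underside, z up. On its flat top stands a peaked loop of 6 mm round steel bar in its own y-z plane: legs at y = -23 and +23 mm, upright to z = 54 mm, then sloping inward to the peak on the axis.
- bail_top (a point): Peak of the cartridge's loop, on the bar's centre line, 72 mm above the cartridge's underside (bar underside there 69 mm, top 75 mm); axes as the cartridge. The loop lies in the y-z plane; the window beneath the peak is 29 mm high and can be entered along x from either side.
- hook: T-handled hook, 0.15 kg. Origin: middle of the handle's underside, z up. Handle: flat-sided wooden bar along y, 100 mm long, 16 mm wide (x), z = 0 to 24 mm; take it from above, fingers closing along x. A 6 mm round steel shank (15 mm collar on its top 8 mm) hangs from its middle to z = -100 mm, where the bend runs along +x. It starts hung in the rack, bend to the rack's +x.
- hook_seat (a point): Where a loop bears in the hook: top of the bend (hook's x = 9 mm, z = -97 mm); axes as the hook. The bend's centre line runs at z = -100 mm from the shank (x = 0) to x = 18 mm, where the point turns up; top of the point at z = -87 mm, bottom of the bend at -103 mm; the gap between shank and point is 12 mm.
- rack: Dark steel hook rack, fixed: base 130 x 130 x 10 mm, post at the back (x = 54 to 70 mm), two level prongs from the post towards its -x (to x = -32 mm), 12 mm wide, centred at y = -28 and +28 mm, tops at z = 165 mm; a pin 9 mm thick, 6 mm high on each at x = -26 mm, nothing higher. Origin: on the bench, below the hook's place, z up.
- rack_place (a point): The hung hook's place: the hook's origin belongs here, between the prongs' tops, 165 mm above the rack's origin; axes as the rack. The 44 mm gap between the prongs is open from above and from the front, so that the hook can be lifted straight up out of it and lowered back.
- tray: Square drip tray of bare aluminium, fixed to the bench: 150 x 150 mm outside, walls 4 mm thick and 22 mm high, floor 4 mm thick, empty. Origin: centre of its underside, z up. It and the rack change sides from start to start.
- cover: Bystander: the housing's round grey cover, 110 mm across, 17 mm high, lying on the bench.
- tape_measure: Bystander: tape measure, 34 x 80 x 64 mm.
- pliers_blue: Bystander: pliers with blue grips, 178 mm long, lying flat.
- vee_block: Bystander: steel vee block, 60 x 60 x 45 mm.
- tape_roll: Bystander: roll of tape, 102 mm across, 48 mm high, lying flat.

How it is judged (in metres and radians):
On the way, in this order (a step that is already met when the one before it is completed fails the run):
1. the cartridge hangs from the hook, wholly above the housing's mouth (z of cartridge in the frame of housing above 0.141 m and contact force between hook and cartridge above 0.8 N), for 0.2 s.
2. the cartridge stands upright on the floor of the drip tray (x of cartridge in the frame of tray between -0.042 and 0.042 m and y of cartridge in the frame of tray between -0.042 and 0.042 m and z of cartridge in the frame of tray below 0.009 m and angle between cartridge's own z axis and vertical below 0.1 rad and contact force between cartridge and tray above 0.5 N), for 0.2 s.
At the end, for the whole second after the job is handed in: The cartridge stands at rest, upright (within 0.1 rad), on the drip tray's floor, within 42 mm of its middle along each side; the hook hangs at rest across both prongs of the rack: shank between them (x -26 to 50, y within 18 mm), height within 5 mm, 0.12 rad upright (all of step 2 and x of hook in the frame of rack between -0.026 and 0.05 m and y of hook in the frame of rack between -0.018 and 0.018 m and z of hook in the frame of rack between 0.16 and 0.17 m and angle between hook's own z axis and vertical below 0.12 rad and contact force between hook and rack above 0.3 N and linear speed of each of cartridge, hook below 0.02 m/s); the robot touches nothing.
It fails at once if the gripper or arm touches the cartridge (contact force between the arm and cartridge above 1 N).
It fails at once if the fingers touch the cartridge (contact force between the fingers and cartridge above 1 N).
It fails at once if the cartridge is dropped or flung (faster than 0.8 m/s) (linear speed of cartridge above 0.8 m/s).
It fails at once if a bystander is shifted by more than 30 mm (distance of any of cover, tape_measure, pliers_blue, vee_block, tape_roll from where it was at the start of the episode above 0.03 m).
It also fails if it takes over 58 s, if anything falls off the work surface, if the arm or the gripper's body presses on something with over 40 N, if the wrist force passes 120 N, or if a joint passes its speed limit or range.

## Working session

There is one attempt and no reset: what is moved stays moved. The work goes in short steps, Python scripts to look and compute and a tool call to move; the robot and the scene stay as the last step left them, time stands still between calls to the robot, and variables do not carry over. Pictures are saved under pics/ and viewed, at most 10 in all, crops included, and the job is handed in when it is done.

Besides the shell and the picture viewer there is one more tool, called after "Request:" as a command line: name --argument value ..., lists and objects as JSON in quotes. arm_command: Moves the arm, as the interface text tells. Shifts and turns lie within -1 to 1; 1 stands for 0.5 m of shift or pi rad of turn. Its arguments: {"type":"object","properties":{"motion":{"type":"array"},"grip_force":{"type":"number"}},"required":["motion"]}

```bash
mkdir -p pics; ls; python3 - <<'E'
from cell import read_state,get_image,ctrl
import cv2
print(read_state(), ctrl.pinch_z)
for n in ("top","scene"):
    d=get_image(n); cv2.imwrite(f"pics/{n}0.png",d["img"][:,:,::-1]); print({k:v for k,v in d.items() if k!="img"})
E
```

```text
pics
{'t': 0.0, 'joint_pos': array([-1.31918793,  0.53715526, -0.00443085,  1.53883412,  0.00259777,
        1.06731281, -0.0712    ]), 'dq': array([-0.00209   , -0.00066089, -0.00034308,  0.00116583, -0.00043803,
        0.00065946,  0.00025476]), 'joint_torque': array([ 1.43604539e-04, -5.70982361e+01,  9.90828797e-01, -2.51609337e+01,
       -5.61617897e-02,  1.78304402e-02,  1.41368450e-04]), 'tool_pos': array([202.93136683, 616.80880406, 200.16148641]), 'tcp_rot': array([-4.96991780e-01, -3.10188602e+00,  2.66674867e-03]), 'ft_force': array([-0.64910185, -0.37757464, -0.7148624 ]), 'ft_torque': array([ 0.00268036, -0.00454582,  0.02185384]), 'gripper_force': 0.0, 'gripper_width': 88.02242284566951} 18.700000000000003
{'fx': 600.5904010711497, 'fy': 600.5904010711497, 'cx': 328.1689396975458, 'cy': 238.35350239191092, 'eye': array([ 340.62951615,   17.76182294, 1493.80799096]), 'orientation': array([-2.14215005,  2.13764418, -0.21817498])}
{'fx': 433.49986692869214, 'fy': 433.49986692869214, 'cx': 323.88704192920034, 'cy': 245.38275659911264, 'eye': array([320.40374716, 540.64422026, 834.37951899]), 'orientation': array([-0.61277472,  2.7623359 , -0.99734494])}
```

View pics/top0.png

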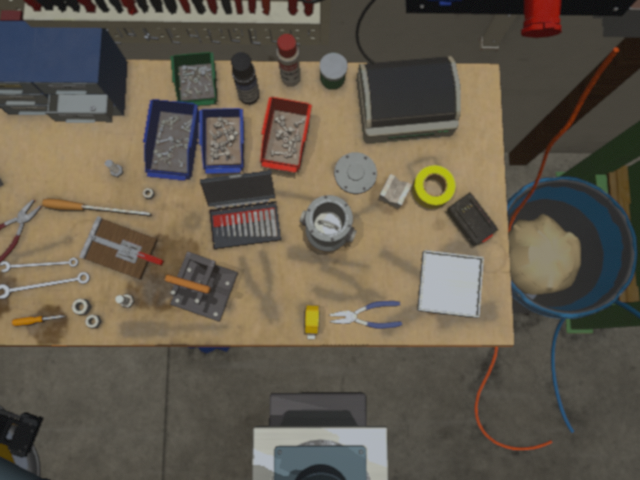

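View pics/scene0.png

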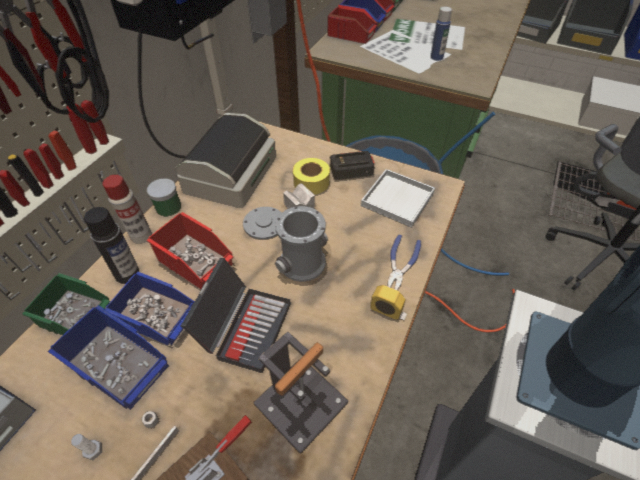

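The top view shows the rack with the orange handle at (187,284), the housing at (328,222), the tray at (450,284), the tape at (312,320) and the pliers at (368,315). I'll enlarge the rack and housing regions.

```bash
cat > h.py <<'E'
import numpy as np,cv2
from cell import read_state,get_image,ctrl
from scipy.spatial.transform import Rotation as R
def ray(d,u,v):
    r=np.array([(u-d["cx"])/d["fx"],(v-d["cy"])/d["fy"],1.]); return R.from_rotvec(d["orientation"]).apply(r)
def plane(d,u,v,z):
    r=ray(d,u,v); e=np.array(d["eye"]); return (e+r*(z-e[2])/r[2])
def proj(d,p):
    c=R.from_rotvec(d["orientation"]).inv().apply(np.array(p)-d["eye"]); return np.array([d["cx"]+d["fx"]*c[0]/c[2],d["cy"]+d["fy"]*c[1]/c[2]])
def tri(d1,p1,d2,p2):
    a,b=ray(d1,*p1),ray(d2,*p2); A=np.stack([a,-b],1); s=np.linalg.lstsq(A,np.array(d2["eye"])-d1["eye"],rcond=None)[0]
    x,y=d1["eye"]+a*s[0],d2["eye"]+b*s[1]; return (x+y)/2,np.linalg.norm(x-y)
E
python3 - <<'E'
import cv2,numpy as np
t=cv2.imread("pics/top0.png");s=cv2.imread("pics/scene0.png")
def c(i,x,y,w,h): return cv2.resize(i[y:y+h,x:x+w],(400,300),interpolation=cv2.INTER_CUBIC)
cv2.imwrite("pics/c0.png",np.vstack([np.hstack([c(t,150,245,100,75),c(t,280,185,100,75)]),np.hstack([c(s,240,325,160,120),c(s,250,195,100,75)])]))
E
```

```text
(no output)
```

View pics/c0.png

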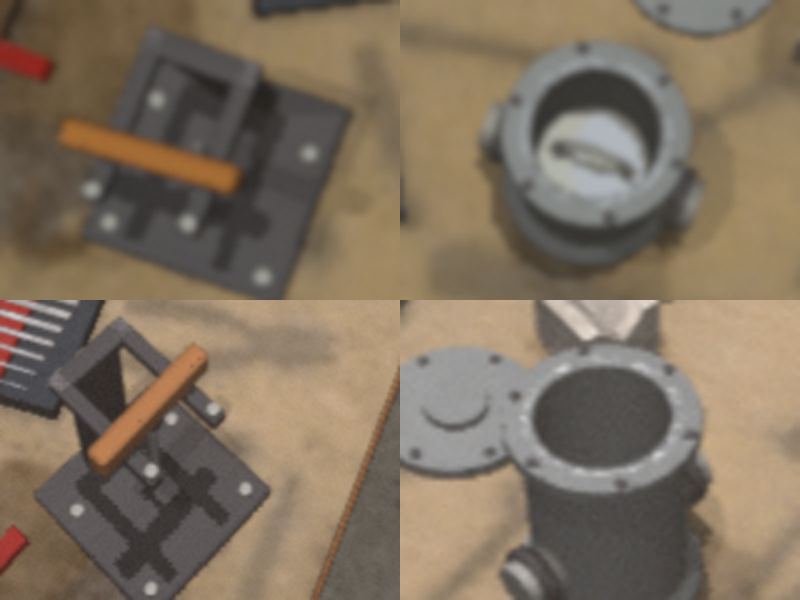

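The crops show the handle (orange) with the rack's post behind it towards +x, so the prongs open towards the robot. The loop is inside the bore, running from about crop (555,148) to (632,180), which is top-view pixels (319,222) to (338,230).

```bash
python3 - <<'E'
from h import *
d=get_image("top");s=get_image("scene");
def orange(d,box):
    h=cv2.cvtColor(d["img"],cv2.COLOR_RGB2HSV); m=cv2.inRange(h,(5,130,120),(20,255,255)); k=np.zeros_like(m);x,y,w,hh=box;k[y:y+hh,x:x+w]=m[y:y+hh,x:x+w]
    c=max(cv2.findContours(k,0,2)[0],key=cv2.contourArea); return cv2.minAreaRect(c),c
rt,_=orange(d,(155,265,65,40)); print(rt)
b=cv2.boxPoints(rt); W=np.array([plane(d,*p,189) for p in b])[:,:2]; print("handle top",W.round(1),W.mean(0))
rs,_=orange(s,(265,335,70,65)); print(rs)
print("tri",tri(d,rt[0],s,rs[0]))
# rack base bolts, top view crop px /4
for p in [(157,99),(310,153),(262,275),(108,222)]: print("bolt",plane(d,150+p[0]/4,245+p[1]/4,11).round(1))
for p in [(91,189),(187,222)]: print("pin",plane(d,150+p[0]/4,245+p[1]/4,168).round(1))
# tray
g=cv2.cvtColor(d["img"],cv2.COLOR_RGB2HSV); m=cv2.inRange(g,(0,0,150),(180,70,255)); k=np.zeros_like(m);k[240:330,405:495]=m[240:330,405:495]
c=max(cv2.findContours(k,0,2)[0],key=cv2.contourArea);r=cv2.minAreaRect(c);print(r)
for z in(4,22): W=np.array([plane(d,*p,z) for p in cv2.boxPoints(r)])[:,:2];print("tray",z,W.round(1),W.mean(0))
# housing flange: bolts-> crop: outer ellipse extents top
for n,dd,p in (("top",d,(280+196/4,185+134/4)),("scn",s,(250+202/4,195+118/4))): print("housing",n,plane(dd,*p,140).round(1))
P=[(582,48),(664,65),(675,163),(609,217),(518,99)]
for p in P: print("fb",plane(d,280+(p[0]-400)/4,185+p[1]/4,140).round(1))
for p in [(582,350),(669,368),(690,435),(622,483),(532,462),(515,396)]: print("fbS",plane(s,250+(p[0]-400)/4,195+(p[1]-300)/4,140).round(1))
for p in[(490,135),(688,195)]: print("stub",plane(d,280+(p[0]-400)/4,185+p[1]/4,50).round(1))
for p in[(555,150),(632,182)]: print("bail",plane(d,280+(p[0]-400)/4,185+p[1]/4,64).round(1))
E
```

```text
((186.5477752685547, 283.33758544921875), (44.92087936401367, 6.659125328063965), 16.38953971862793)
handle top [[481.5 339.7]
 [495.4 336.3]
 [468.1 242.3]
 [454.2 245.9]] [474.78677608 291.06109599]
((298.52557373046875, 366.54815673828125), (9.103448867797852, 60.89655303955078), 43.602821350097656)
tri (array([475.78930624, 292.52559617, 182.2025264 ]), np.float64(0.66054326624751))
bolt [526.7 323.   11. ]
bolt [493.5 227.9  11. ]
bolt [418.8 254.9  11. ]
bolt [450.9 349.8  11. ]
pin [457.3 324.7 168. ]
pin [439.3 271.6 168. ]
((449.6707763671875, 284.4634094238281), (57.75569534301758, 57.09310531616211), 6.34019136428833)
tray 4 [[ 429.8 -242.7]
 [ 572.2 -262.5]
 [ 556.4 -407.5]
 [ 414.3 -385.2]] [ 493.18630878 -324.47475048]
tray 22 [[ 428.8 -239.6]
 [ 569.4 -259.1]
 [ 553.8 -402.3]
 [ 413.4 -380.4]] [ 491.34310329 -320.33981607]
housing top [630.4 -19.  140. ]
housing scn [629.9 -14.4 140. ]
fb [681.3 -10.9 140. ]
fb [671.5 -58.4 140. ]
fb [613.6 -64.4 140. ]
fb [581.9 -26.4 140. ]
fb [650.8  26.1 140. ]
fbS [663.3 -55.6 140. ]
fbS [613.2 -63.7 140. ]
fbS [581.5 -23.4 140. ]
fbS [599.5  22.3 140. ]
fbS [649.2  29.5 140. ]
fbS [680.3  -8.6 140. ]
stub [648.7  43.7  50. ]
stub [611.8 -77.8  50. ]
bail [636.6   3.9  64. ]
bail [617.  -42.9  64. ]
```

```bash
python3 - <<'E'
from h import *
d=get_image("wrist");s=read_state()
T=R.from_rotvec(s["tcp_rot"]); print("off in tool",T.inv().apply(d["eye"]-s["tool_pos"]), (T.inv()*R.from_rotvec(d["orientation"])).as_matrix().round(3), d["fx"])
print(T.as_matrix().round(3))
E
```

```text
off in tool [  75.7855219     0.65757843 -183.75440776] [[-0.001 -0.955 -0.297]
 [ 1.    -0.001 -0.   ]
 [-0.    -0.297  0.955]] 371.64829954431775
[[-0.95   0.312 -0.   ]
 [ 0.312  0.95  -0.001]
 [-0.    -0.001 -1.   ]]
```

Request:
arm_command --motion '[{"tx": 0.05,"ty": -0.06,"tz": 0.16,"az": -0.05,"fingers": 0.51},{"tx": 0.15,"ty": -0.17,"tz": 0.16,"az": -0.11,"fingers": 0.51},{"tx": 0.25,"ty": -0.28,"tz": 0.16,"az": -0.16,"fingers": 0.51},{"tx": 0.34,"ty": -0.4,"tz": 0.16,"az": -0.22,"fingers": 0.51},{"tx": 0.44,"ty": -0.52,"tz": 0.16,"az": -0.28,"fingers": 0.51},{"tx": 0.5,"ty": -0.61,"tz": 0.16,"az": -0.33,"fingers": 0.51},{"tx": 0.544,"ty": -0.652,"tz": 0.16,"az": -0.38,"fingers": 0.51},{"tx": 0.544,"ty": -0.652,"tz": 0.16,"az": -0.44,"fingers": 0.51},{"tx": 0.544,"ty": -0.652,"tz": 0.16,"az": -0.492,"fingers": 0.51},{"tx": 0.544,"ty": -0.652,"tz": 0.16,"az": -0.492,"fingers": 0.51}]'

```text
validation failed for argument at $.mo...
```

Request:
arm_command --motion '[{"tx": 0.05,"ty": -0.06,"tz": 0.16,"ax": 0,"ay": 0,"az": -0.05,"fingers": 0.51},{"tx": 0.15,"ty": -0.17,"tz": 0.16,"ax": 0,"ay": 0,"az": -0.11,"fingers": 0.51},{"tx": 0.25,"ty": -0.28,"tz": 0.16,"ax": 0,"ay": 0,"az": -0.16,"fingers": 0.51},{"tx": 0.34,"ty": -0.4,"tz": 0.16,"ax": 0,"ay": 0,"az": -0.22,"fingers": 0.51},{"tx": 0.44,"ty": -0.52,"tz": 0.16,"ax": 0,"ay": 0,"az": -0.28,"fingers": 0.51},{"tx": 0.5,"ty": -0.61,"tz": 0.16,"ax": 0,"ay": 0,"az": -0.33,"fingers": 0.51},{"tx": 0.544,"ty": -0.652,"tz": 0.16,"ax": 0,"ay": 0,"az": -0.38,"fingers": 0.51},{"tx": 0.544,"ty": -0.652,"tz": 0.16,"ax": 0,"ay": 0,"az": -0.44,"fingers": 0.51},{"tx": 0.544,"ty": -0.652,"tz": 0.16,"ax": 0,"ay": 0,"az": -0.492,"fingers": 0.51},{"tx": 0.544,"ty": -0.652,"tz": 0.16,"ax": 0,"ay": 0,"az": -0.492,"fingers": 0.51}]'

```text
t: 1.5
tool_pos: [475.1, 291.3, 280.9]
tcp_rot: [2.52, 1.875, -0.0]
ft_force: [0.5, -0.1, 0.1]
gripper_width: 45.4
gripper_force: 0.0
```

```bash
cat >> h.py <<'E'
def fray(d,u,v):
    a=np.array([u-d["cx"],v-d["cy"]]);r=np.linalg.norm(a);t=r/d["fx"];a=a/max(r,1e-9)*np.sin(t)
    return R.from_rotvec(d["orientation"]).apply([a[0],a[1],np.cos(t)])
def fplane(d,u,v,z):
    r=fray(d,u,v); return d["eye"]+r*(z-d["eye"][2])/r[2]
E
python3 - <<'E'
from h import *
d=get_image("wrist");h=cv2.cvtColor(d["img"],cv2.COLOR_RGB2HSV); m=cv2.inRange(h,(5,130,100),(20,255,255))
c=max(cv2.findContours(m,0,2)[0],key=cv2.contourArea);print(cv2.contourArea(c),cv2.boundingRect(c))
W=np.array([fplane(d,*p[0],189)[:2] for p in c],np.float32);r=cv2.minAreaRect(W);print(r)
cv2.imwrite("pics/w1.png",d["img"][:,:,::-1])
E
```

```text
2255.5 (317, 161, 21, 124)
((475.7970275878906, 294.00347900390625), (98.712158203125, 14.874213218688965), 73.60301971435547)
```

View pics/w1.png

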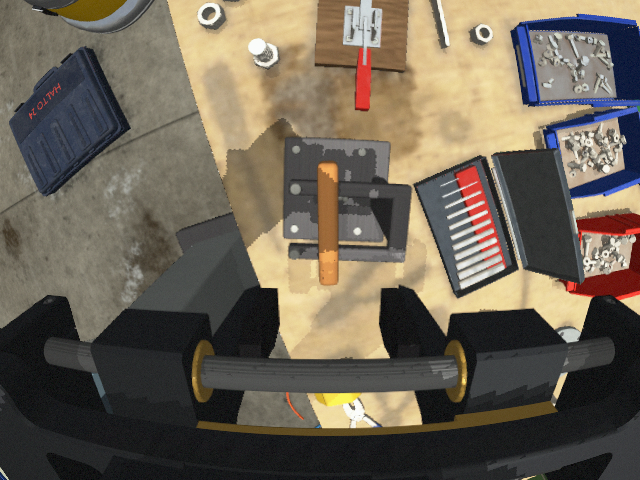

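The wrist view shows the handle at (328,223), squarely between the fingers. The post is on the right and nothing is in the way of the descent.

Request:
arm_command --grip_force 40 --motion '[{"tx": 0.001,"ty": 0.003,"tz": -0.1,"ax": 0,"ay": 0,"az": 0.002,"fingers": 0.51},{"tx": 0.001,"ty": 0.003,"tz": -0.19,"ax": 0,"ay": 0,"az": 0.002,"fingers": 0.51},{"tx": 0.001,"ty": 0.003,"tz": -0.237,"ax": 0,"ay": 0,"az": 0.002,"fingers": 0.51},{"tx": 0.001,"ty": 0.003,"tz": -0.237,"ax": 0,"ay": 0,"az": 0.002,"fingers": 0.51},{"tx": 0.001,"ty": 0.003,"tz": -0.237,"ax": 0,"ay": 0,"az": 0.002,"fingers": 0.1},{"tx": 0.001,"ty": 0.003,"tz": -0.237,"ax": 0,"ay": 0,"az": 0.002,"fingers": 0.1},{"tx": 0.001,"ty": 0.003,"tz": -0.237,"ax": 0,"ay": 0,"az": 0.002,"fingers": 0.1},{"tx": 0.001,"ty": 0.003,"tz": -0.237,"ax": 0,"ay": 0,"az": 0.002,"fingers": 0.1}]'

```text
t: 2.55
tool_pos: [475.8, 293.1, 163.0]
tcp_rot: [-2.515, -1.882, -0.001]
ft_force: [0.2, 0.8, -1.0]
gripper_width: 9.3
gripper_force: 0.0
```

```bash
python3 - <<'E'
from h import *
print(read_state())
s=get_image("scene");w=get_image("wrist")
a=cv2.resize(s["img"][270:450,200:440],(640,480),interpolation=cv2.INTER_CUBIC)
cv2.imwrite("pics/g1.png",cv2.resize(np.hstack([a,w["img"]]),(800,300))[:,:,::-1])
E
```

```text
{'t': 2.55, 'joint_pos': array([-0.93971678,  0.4478556 ,  0.40086132,  1.83839362, -0.21803709,
        0.8977486 , -0.72384865]), 'dq': array([ 0.00219838,  0.00419829, -0.00113473,  0.00049268, -0.0004019 ,
       -0.00171378, -0.00292502]), 'joint_torque': array([-4.84786840e-03, -4.61748934e+01,  5.53666100e+00, -2.20829219e+01,
       -4.23350825e-02, -4.11936175e-02,  1.92217231e-03]), 'tool_pos': array([475.78589922, 293.10148267, 162.95799935]), 'tcp_rot': array([-2.51540673e+00, -1.88190530e+00, -1.10515250e-03]), 'ft_force': array([ 0.23754389,  0.76459623, -0.95468332]), 'ft_torque': array([-0.07793687,  0.10689537, -0.0160411 ]), 'gripper_force': 0.0, 'gripper_width': 9.279409241414925}
```

View pics/g1.png

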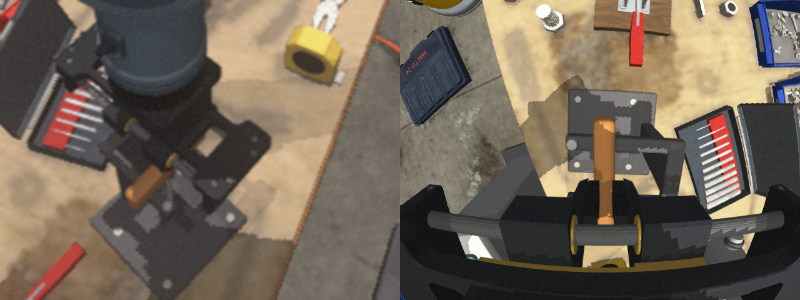

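The handle still lies between the jaws in both views (wrist half, around (605,200)), but the width reads only 9.3 mm with no force. I'll close fully and see what stops the fingers.

Request:
arm_command --grip_force 40 --motion '[{"tx": 0,"ty": 0,"tz": 0,"ax": 0,"ay": 0,"az": 0,"fingers": 0},{"tx": 0,"ty": 0,"tz": 0,"ax": 0,"ay": 0,"az": 0,"fingers": 0},{"tx": 0,"ty": 0,"tz": 0,"ax": 0,"ay": 0,"az": 0,"fingers": 0}]'

```text
t: 3.02
tool_pos: [475.6, 292.9, 162.5]
tcp_rot: [2.516, 1.882, -0.0]
ft_force: [-0.7, 0.0, -0.5]
gripper_width: 0.4
gripper_force: 0.0
```

```bash
python3 - <<'E'
from h import *
print(read_state()["tool_pos"])
d=get_image("wrist");h=cv2.cvtColor(d["img"],cv2.COLOR_RGB2HSV); m=cv2.inRange(h,(5,130,60),(20,255,255))
c=max(cv2.findContours(m,0,2)[0],key=cv2.contourArea);print(cv2.contourArea(c),cv2.boundingRect(c))
W=np.array([fplane(d,*p[0],189)[:2] for p in c],np.float32);r=cv2.minAreaRect(W);print(r,cv2.boxPoints(r))
s=get_image("scene");t=get_image("top")
a=cv2.resize(s["img"][300:420,220:380],(400,300),interpolation=cv2.INTER_CUBIC)
b=cv2.resize(t["img"][245:320,140:240],(400,300),interpolation=cv2.INTER_CUBIC)
cv2.imwrite("pics/g2.png",np.vstack([np.hstack([a,b]),cv2.resize(d["img"][150:450,120:520],(800,600))[:300*2]])[:600,:,::-1] if 0 else np.hstack([np.vstack([a,b]),cv2.resize(d["img"][140:440,200:400+0],(400,600))])[:,:,::-1])
E
```

```text
[475.62398441 292.91713497 162.49374447]
3323.5 (309, 186, 36, 104)
((483.418701171875, 319.9281005859375), (48.09101867675781, 15.34230899810791), 73.47877502441406) [[469.2264  299.0568 ]
 [483.93533 294.69388]
 [497.611   340.7994 ]
 [482.90207 345.16232]]
```

View pics/g2.png

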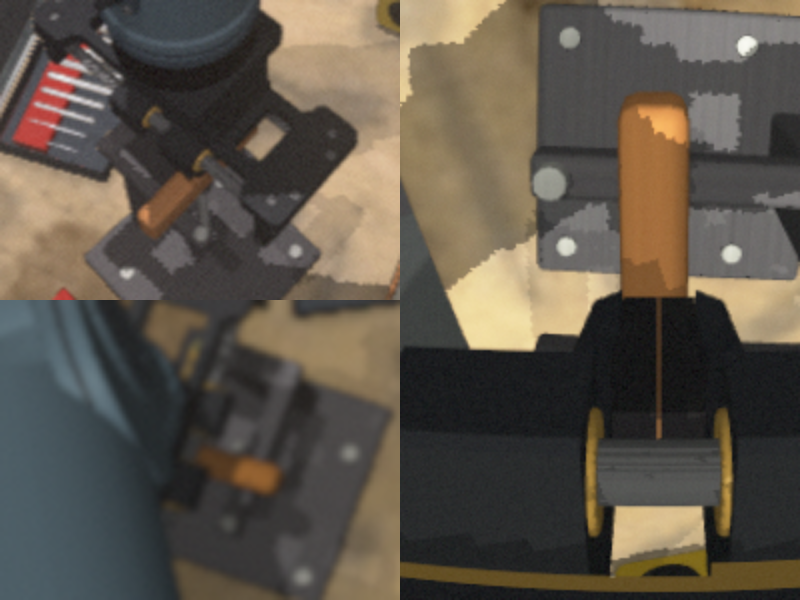

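The views show the fingers fully shut across the handle without any contact being reported; the hook itself hasn't moved from its place. I'll open up, go 8 mm higher and close again in steps, watching the width.

Request:
arm_command --grip_force 30 --motion '[{"tx": 0,"ty": 0,"tz": 0,"ax": 0,"ay": 0,"az": 0,"fingers": 0.45},{"tx": 0,"ty": 0,"tz": 0,"ax": 0,"ay": 0,"az": 0,"fingers": 0.45},{"tx": 0,"ty": 0,"tz": 0,"ax": 0,"ay": 0,"az": 0,"fingers": 0.45},{"tx": 0,"ty": 0,"tz": 0,"ax": 0,"ay": 0,"az": 0,"fingers": 0.45}]'

```text
t: 3.68
tool_pos: [475.6, 293.0, 162.5]
tcp_rot: [2.516, 1.882, 0.0]
ft_force: [0.6, 0.1, 0.6]
gripper_width: 38.1
gripper_force: 0.0
```

```bash
python3 - <<'E'
from h import *
d=get_image("wrist");h=cv2.cvtColor(d["img"],cv2.COLOR_RGB2HSV); m=cv2.inRange(h,(5,130,40),(20,255,255))
c=max(cv2.findContours(m,0,2)[0],key=cv2.contourArea);print(cv2.contourArea(c),cv2.boundingRect(c))
W=np.array([fplane(d,*p[0],189)[:2] for p in c],np.float32);r=cv2.minAreaRect(W);print(r)
cv2.imwrite("pics/g3.png",d["img"][120:360,170:490,::-1])
E
```

```text
5433.5 (309, 186, 36, 174)
((477.866455078125, 300.692138671875), (88.15806579589844, 15.403251647949219), 73.74083709716797)
```

View pics/g3.png

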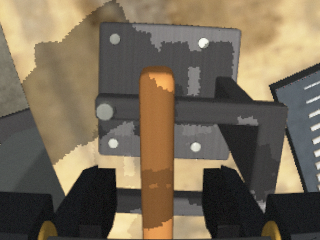

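The open view shows the handle centred between the fingers (x about 157 of the crop) and undisturbed. Now I close again, slightly higher.

Request:
arm_command --grip_force 30 --motion '[{"tx": 0,"ty": 0,"tz": 0.012,"ax": 0,"ay": 0,"az": 0,"fingers": 0.3},{"tx": 0,"ty": 0,"tz": 0.012,"ax": 0,"ay": 0,"az": 0,"fingers": 0.2},{"tx": 0,"ty": 0,"tz": 0.012,"ax": 0,"ay": 0,"az": 0,"fingers": 0.15},{"tx": 0,"ty": 0,"tz": 0.012,"ax": 0,"ay": 0,"az": 0,"fingers": 0.12},{"tx": 0,"ty": 0,"tz": 0.012,"ax": 0,"ay": 0,"az": 0,"fingers": 0.12}]'

```text
t: 4.35
tool_pos: [475.5, 292.9, 168.4]
tcp_rot: [2.516, 1.882, -0.0]
ft_force: [1.1, -0.2, 0.4]
gripper_width: 10.4
gripper_force: 0.0
```

The fingers again passed to 10.4 mm without contact. Next test: take the handle 38 mm off its middle, above the prong.

Request:
arm_command --grip_force 30 --motion '[{"tx": 0,"ty": 0,"tz": 0,"ax": 0,"ay": 0,"az": 0,"fingers": 0.45},{"tx": 0,"ty": 0,"tz": 0,"ax": 0,"ay": 0,"az": 0,"fingers": 0.45},{"tx": 0,"ty": 0,"tz": 0,"ax": 0,"ay": 0,"az": 0,"fingers": 0.45},{"tx": 0.021,"ty": 0.073,"tz": 0.004,"ax": 0,"ay": 0,"az": 0,"fingers": 0.45},{"tx": 0.021,"ty": 0.073,"tz": 0.004,"ax": 0,"ay": 0,"az": 0,"fingers": 0.3},{"tx": 0.021,"ty": 0.073,"tz": 0.004,"ax": 0,"ay": 0,"az": 0,"fingers": 0.2},{"tx": 0.021,"ty": 0.073,"tz": 0.004,"ax": 0,"ay": 0,"az": 0,"fingers": 0.12},{"tx": 0.021,"ty": 0.073,"tz": 0.004,"ax": 0,"ay": 0,"az": 0,"fingers": 0.12}]'

```text
t: 5.35
tool_pos: [486.1, 328.7, 170.6]
tcp_rot: [2.516, 1.881, -0.0]
ft_force: [0.8, -1.3, -0.1]
gripper_width: 10.9
gripper_force: 0.0
```

Request:
arm_command --grip_force 30 --motion '[{"tx": 0,"ty": 0,"tz": 0,"ax": 0,"ay": 0,"az": 0,"fingers": 0.45},{"tx": 0,"ty": 0,"tz": 0,"ax": 0,"ay": 0,"az": 0,"fingers": 0.45},{"tx": 0,"ty": 0,"tz": 0,"ax": 0,"ay": 0,"az": 0,"fingers": 0.45},{"tx": -0.021,"ty": -0.073,"tz": 0.06,"ax": 0,"ay": 0,"az": 0,"fingers": 0.1},{"tx": -0.021,"ty": -0.073,"tz": 0.06,"ax": 0,"ay": 0,"az": 0,"fingers": 0},{"tx": -0.021,"ty": -0.073,"tz": 0.06,"ax": 0,"ay": 0,"az": 0,"fingers": 0},{"tx": -0.021,"ty": -0.073,"tz": 0.06,"ax": 0,"ay": 0,"az": 0,"fingers": 0},{"tx": -0.021,"ty": -0.073,"tz": 0.045,"ax": 0,"ay": 0,"az": 0,"fingers": 0},{"tx": -0.021,"ty": -0.073,"tz": 0.035,"ax": 0,"ay": 0,"az": 0,"fingers": 0},{"tx": -0.021,"ty": -0.073,"tz": 0.03,"ax": 0,"ay": 0,"az": 0,"fingers": 0}]'

```text
t: 6.65
tool_pos: [475.3, 292.8, 184.7]
tcp_rot: [2.515, 1.882, -0.002]
ft_force: [0.5, 0.2, 0.1]
gripper_width: 0.6
gripper_force: 0.0
```

No contact at 184.7 mm either, which is below the handle's top. One decisive test: push the handle sideways with closed fingers, in its allowed sliding range.

Request:
arm_command --motion '[{"tx": 0,"ty": 0,"tz": 0.06,"ax": 0,"ay": 0,"az": 0,"fingers": 0},{"tx": -0.067,"ty": 0.02,"tz": 0.06,"ax": 0,"ay": 0,"az": 0,"fingers": 0},{"tx": -0.067,"ty": 0.02,"tz": -0.02,"ax": 0,"ay": 0,"az": 0,"fingers": 0},{"tx": -0.067,"ty": 0.02,"tz": -0.02,"ax": 0,"ay": 0,"az": 0,"fingers": 0},{"tx": -0.055,"ty": 0.016,"tz": -0.02,"ax": 0,"ay": 0,"az": 0,"fingers": 0},{"tx": -0.045,"ty": 0.013,"tz": -0.02,"ax": 0,"ay": 0,"az": 0,"fingers": 0},{"tx": -0.035,"ty": 0.01,"tz": -0.02,"ax": 0,"ay": 0,"az": 0,"fingers": 0},{"tx": -0.025,"ty": 0.007,"tz": -0.02,"ax": 0,"ay": 0,"az": 0,"fingers": 0},{"tx": -0.025,"ty": 0.007,"tz": -0.02,"ax": 0,"ay": 0,"az": 0,"fingers": 0}]'

```text
t: 7.78
tool_pos: [463.7, 296.1, 175.6]
tcp_rot: [2.516, 1.881, 0.0]
ft_force: [0.7, -0.7, 0.6]
gripper_width: 0.3
gripper_force: 0.0
```

```bash
python3 - <<'E'
from h import *
s=read_state();print(s["t"],s["tool_pos"],s["ft_force"])
d=get_image("wrist");h=cv2.cvtColor(d["img"],cv2.COLOR_RGB2HSV); m=cv2.inRange(h,(5,130,40),(20,255,255));m[340:]=0
for c in cv2.findContours(m,0,2)[0]:
  if cv2.contourArea(c)>300:
    W=np.array([fplane(d,*p[0],189)[:2] for p in c],np.float32);print(cv2.boundingRect(c),cv2.boxPoints(cv2.minAreaRect(W)))
t=get_image("top");s=get_image("scene")
a=cv2.resize(s["img"][310:415,230:370],(400,300),interpolation=cv2.INTER_CUBIC)
b=cv2.resize(t["img"][245:320,140:240],(400,300),interpolation=cv2.INTER_CUBIC)
cv2.imwrite("pics/g4.png",np.hstack([np.vstack([a,b]),cv2.resize(d["img"][140:440,230:430],(400,600))])[:,:,::-1])
E
```

```text
7.775 [463.65762136 296.14958336 175.63201539] [ 0.6674518  -0.7183445   0.60548932]
(336, 182, 33, 116) [[466.13257 288.37744]
 [480.7965  284.12726]
 [497.13617 340.50238]
 [482.47223 344.75256]]
```

View pics/g4.png

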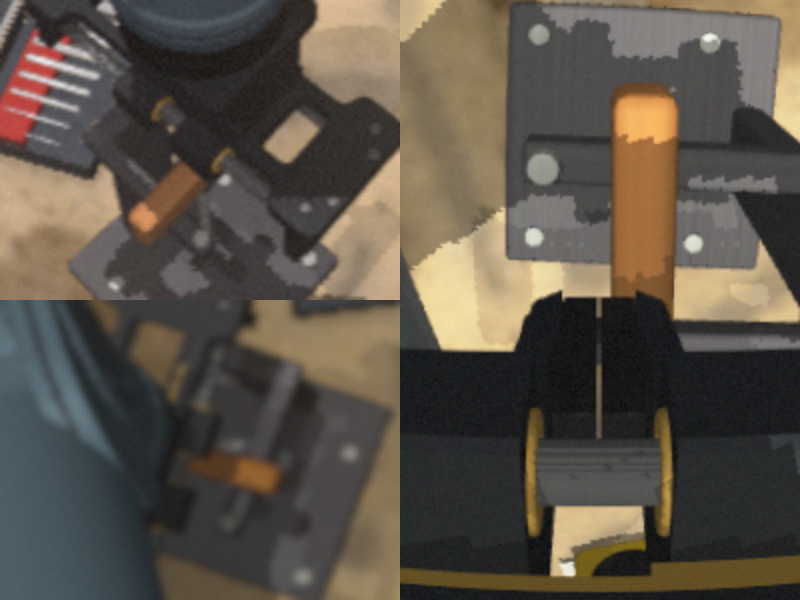

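In both closed-finger views the tips end at the same image row (about 288), whether the TCP was at 162 or 176 mm, and the handle passes flush beneath them. So the fingers are above the handle, not through it: their real ends are about 30 mm higher than the reported TCP suggests. I'll take the handle deeper; even if this is wrong, the gripper's body still clears it.

Request:
arm_command --grip_force 40 --motion '[{"tx": 0,"ty": 0,"tz": 0.08,"ax": 0,"ay": 0,"az": 0,"fingers": 0.51},{"tx": 0.024,"ty": -0.007,"tz": 0.08,"ax": 0,"ay": 0,"az": 0,"fingers": 0.51},{"tx": 0.024,"ty": -0.007,"tz": 0.08,"ax": 0,"ay": 0,"az": 0,"fingers": 0.51},{"tx": 0.024,"ty": -0.007,"tz": 0,"ax": 0,"ay": 0,"az": 0,"fingers": 0.51},{"tx": 0.024,"ty": -0.007,"tz": -0.05,"ax": 0,"ay": 0,"az": 0,"fingers": 0.51},{"tx": 0.024,"ty": -0.007,"tz": -0.074,"ax": 0,"ay": 0,"az": 0,"fingers": 0.51},{"tx": 0.024,"ty": -0.007,"tz": -0.074,"ax": 0,"ay": 0,"az": 0,"fingers": 0.3},{"tx": 0.024,"ty": -0.007,"tz": -0.074,"ax": 0,"ay": 0,"az": 0,"fingers": 0.1},{"tx": 0.024,"ty": -0.007,"tz": -0.074,"ax": 0,"ay": 0,"az": 0,"fingers": 0.1},{"tx": 0.024,"ty": -0.007,"tz": -0.074,"ax": 0,"ay": 0,"az": 0,"fingers": 0.1}]'

```text
t: 9.18
tool_pos: [475.6, 293.4, 139.3]
tcp_rot: [-2.515, -1.882, -0.002]
ft_force: [0.4, -0.4, 4.1]
gripper_width: 15.5
gripper_force: 40.0
```

Gripped: 15.5 mm wide at 40 N. Lift clear and go to look straight down the bore.

Request:
arm_command --motion '[{"tx": 0,"ty": 0,"tz": 0.04,"ax": 0,"ay": 0,"az": 0,"fingers": 0.1},{"tx": 0,"ty": 0,"tz": 0.11,"ax": 0,"ay": 0,"az": 0,"fingers": 0.1},{"tx": 0,"ty": 0,"tz": 0.19,"ax": 0,"ay": 0,"az": 0,"fingers": 0.1},{"tx": 0,"ty": 0,"tz": 0.27,"ax": 0,"ay": 0,"az": 0,"fingers": 0.1},{"tx": 0.02,"ty": -0.05,"tz": 0.28,"ax": 0,"ay": 0,"az": 0,"fingers": 0.1},{"tx": 0.05,"ty": -0.14,"tz": 0.28,"ax": 0,"ay": 0,"az": 0,"fingers": 0.1},{"tx": 0.085,"ty": -0.24,"tz": 0.28,"ax": 0,"ay": 0,"az": 0,"fingers": 0.1},{"tx": 0.12,"ty": -0.34,"tz": 0.28,"ax": 0,"ay": 0,"az": 0,"fingers": 0.1},{"tx": 0.155,"ty": -0.44,"tz": 0.28,"ax": 0,"ay": 0,"az": 0,"fingers": 0.1},{"tx": 0.19,"ty": -0.54,"tz": 0.28,"ax": 0,"ay": 0,"az": 0,"fingers": 0.1}]'

```text
t: 10.42
tool_pos: [570.3, 21.4, 278.6]
tcp_rot: [-2.515, -1.882, -0.0]
ft_force: [-0.0, 1.3, -2.0]
gripper_width: 15.9
gripper_force: 40.0
```

Request:
arm_command --motion '[{"tx": 0.03,"ty": -0.09,"tz": 0,"ax": 0,"ay": 0,"az": 0,"fingers": 0.1},{"tx": 0.058,"ty": -0.17,"tz": 0,"ax": 0,"ay": 0,"az": 0,"fingers": 0.1},{"tx": 0.075,"ty": -0.216,"tz": 0,"ax": 0,"ay": 0,"az": 0,"fingers": 0.1},{"tx": 0.078,"ty": -0.227,"tz": 0,"ax": 0,"ay": 0,"az": 0,"fingers": 0.1},{"tx": 0.078,"ty": -0.227,"tz": 0,"ax": 0,"ay": 0,"az": 0,"fingers": 0.1}]'

```text
t: 11.05
tool_pos: [608.8, -89.8, 278.3]
tcp_rot: [-2.515, -1.882, 0.0]
ft_force: [0.8, 0.5, -1.0]
gripper_width: 15.5
gripper_force: 40.0
```

```bash
python3 - <<'E'
from h import *
import pickle
s=read_state();print(s["t"],s["tool_pos"],s["ft_force"],s["gripper_width"],s["gripper_force"])
d=get_image("wrist");pickle.dump(d,open("w5.pkl","wb"));print(d["eye"],d["orientation"],d["cx"],d["cy"])
# bore axis direction pixel
T=R.from_rotvec(d["orientation"]).inv()
for p in [(631,-17.5,140),(631,-17.5,50),(*s["tool_pos"][:2],s["tool_pos"][2]-71)]:
    c=T.apply(np.array(p)-d["eye"]);th=np.arctan2(np.hypot(c[0],c[1]),c[2]);print(d["cx"]+d["fx"]*th*c[0]/np.hypot(c[0],c[1]),d["cy"]+d["fx"]*th*c[1]/np.hypot(c[0],c[1]))
i=d["img"];cv2.imwrite("pics/w5.png",cv2.resize(i[60:285,170:470],(800,600),interpolation=cv2.INTER_CUBIC)[:,:,::-1])
E
```

```text
11.05 [608.80351785 -89.76494465 278.2898611 ] [ 0.77163412  0.50134159 -1.00296006] 15.496957977124113 39.98495578765869
[631.48844986 -15.98346136 462.23172274] [ 2.81522598 -0.40639669 -0.06017145] 328.9496491633239 238.70746158683258
328.6015642725642 129.22560284387134
328.6116929760026 128.82454288879217
327.4077880033915 236.64685980872844
```

View pics/w5.png

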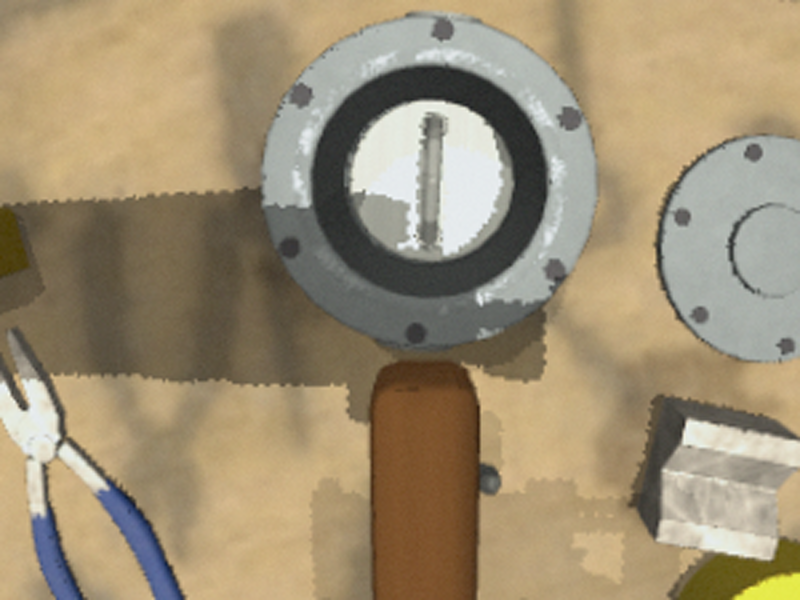

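The view shows the loop edge-on from crop (432,118) to (429,248), the bore centred at about (430,181), and the hook's point at (489,480), to the right of the handle.

```bash
python3 - <<'E'
from h import *
import pickle
d=pickle.load(open("w5.pkl","rb"))
f=lambda x,y,z: fplane(d,170+x/2.6667,60+y/2.6667,z)[:2].round(1)
print("flange",f(429,180,140),"mouth",f(430,181,140),"cart top",f(430,181,50))
a,b=f(432,118,62),f(429,248,62);print("bail",a,b,(a+b)/2,np.arctan2(-(a-b)[0],(a-b)[1]))
print("peak",f(431,183,85))
print("point",f(489,480,217))
hw=f(425,362,328);print("handle near end (top edge)",f(424,388,328), "R=1 nominal TCP", read_state()["tool_pos"])
M=R.from_rotvec(read_state()["tcp_rot"]).as_matrix();print("toolY",M[:,1], np.arctan2(M[1,1],M[0,1]))
E
```

```text
flange [633.3 -16.6] mouth [633.5 -17. ] cart top [634.1 -17.3]
bail [641.9   7. ] [626.  -43.2] [633.95 -18.1 ] -0.30673666761077595
peak [634. -18.]
point [626.2 -94.4]
handle near end (top edge) [623.5 -43.5] R=1 nominal TCP [608.89321482 -89.01440276 278.355142  ]
toolY [ 9.59690020e-01 -2.81059729e-01 -7.02721410e-04] -0.28489824400498426
```

Request:
arm_command --motion '[{"tx": -0.003,"ty": 0.08,"tz": 0,"ax": 0,"ay": 0,"az": -0.007,"fingers": 0.1},{"tx": -0.006,"ty": 0.15,"tz": 0,"ax": 0,"ay": 0,"az": -0.007,"fingers": 0.1},{"tx": -0.006,"ty": 0.161,"tz": 0,"ax": 0,"ay": 0,"az": -0.007,"fingers": 0.1},{"tx": -0.006,"ty": 0.161,"tz": 0,"ax": 0,"ay": 0,"az": -0.007,"fingers": 0.1},{"tx": -0.006,"ty": 0.161,"tz": -0.06,"ax": 0,"ay": 0,"az": -0.007,"fingers": 0.1},{"tx": -0.006,"ty": 0.161,"tz": -0.12,"ax": 0,"ay": 0,"az": -0.007,"fingers": 0.1},{"tx": -0.006,"ty": 0.161,"tz": -0.16,"ax": 0,"ay": 0,"az": -0.007,"fingers": 0.1},{"tx": -0.006,"ty": 0.161,"tz": -0.18,"ax": 0,"ay": 0,"az": -0.007,"fingers": 0.1},{"tx": -0.006,"ty": 0.161,"tz": -0.19,"ax": 0,"ay": 0,"az": -0.007,"fingers": 0.1},{"tx": -0.006,"ty": 0.161,"tz": -0.19,"ax": 0,"ay": 0,"az": -0.007,"fingers": 0.1}]'

```text
t: 12.35
tool_pos: [606.4, -10.4, 183.9]
tcp_rot: [2.536, 1.853, 0.001]
ft_force: [0.9, 0.6, -0.0]
gripper_width: 15.3
gripper_force: 40.0
```

Request:
arm_command --motion '[{"tx": 0,"ty": 0.003,"tz": -0.02,"ax": 0,"ay": 0,"az": 0,"fingers": 0.1},{"tx": 0,"ty": 0.003,"tz": -0.04,"ax": 0,"ay": 0,"az": 0,"fingers": 0.1},{"tx": 0,"ty": 0.003,"tz": -0.06,"ax": 0,"ay": 0,"az": 0,"fingers": 0.1},{"tx": 0,"ty": 0.003,"tz": -0.08,"ax": 0,"ay": 0,"az": 0,"fingers": 0.1},{"tx": 0,"ty": 0.003,"tz": -0.09,"ax": 0,"ay": 0,"az": 0,"fingers": 0.1},{"tx": 0,"ty": 0.003,"tz": -0.1,"ax": 0,"ay": 0,"az": 0,"fingers": 0.1},{"tx": 0,"ty": 0.003,"tz": -0.1,"ax": 0,"ay": 0,"az": 0,"fingers": 0.1}]'

```text
t: 13.22
tool_pos: [606.0, -8.6, 133.2]
tcp_rot: [-2.536, -1.854, 0.001]
ft_force: [-1.4, 0.0, -1.1]
gripper_width: 15.7
gripper_force: 40.0
```

Request:
arm_command --motion '[{"tx": 0.01,"ty": -0.003,"tz": 0,"ax": 0,"ay": 0,"az": 0,"fingers": 0.1},{"tx": 0.02,"ty": -0.006,"tz": 0,"ax": 0,"ay": 0,"az": 0,"fingers": 0.1},{"tx": 0.03,"ty": -0.009,"tz": 0,"ax": 0,"ay": 0,"az": 0,"fingers": 0.1},{"tx": 0.039,"ty": -0.013,"tz": 0,"ax": 0,"ay": 0,"az": 0,"fingers": 0.1},{"tx": 0.039,"ty": -0.013,"tz": 0,"ax": 0,"ay": 0,"az": 0,"fingers": 0.1},{"tx": 0.039,"ty": -0.013,"tz": 0.01,"ax": 0,"ay": 0,"az": 0,"fingers": 0.1},{"tx": 0.039,"ty": -0.013,"tz": 0.025,"ax": 0,"ay": 0,"az": 0,"fingers": 0.1},{"tx": 0.039,"ty": -0.013,"tz": 0.038,"ax": 0,"ay": 0,"az": 0,"fingers": 0.1},{"tx": 0.039,"ty": -0.013,"tz": 0.05,"ax": 0,"ay": 0,"az": 0,"fingers": 0.1},{"tx": 0.039,"ty": -0.013,"tz": 0.06,"ax": 0,"ay": 0,"az": 0,"fingers": 0.1}]'

```text
t: 14.48
tool_pos: [625.4, -15.0, 163.8]
tcp_rot: [-2.536, -1.854, 0.0]
ft_force: [-0.1, -1.0, -3.3]
gripper_width: 15.9
gripper_force: 40.0
```

The downward force grew by about 2 N, so the cartridge is on the hook. Draw it up smoothly.

Request:
arm_command --motion '[{"tx": 0,"ty": 0,"tz": 0.015,"ax": 0,"ay": 0,"az": 0,"fingers": 0.1},{"tx": 0,"ty": 0,"tz": 0.045,"ax": 0,"ay": 0,"az": 0,"fingers": 0.1},{"tx": 0,"ty": 0,"tz": 0.08,"ax": 0,"ay": 0,"az": 0,"fingers": 0.1},{"tx": 0,"ty": 0,"tz": 0.12,"ax": 0,"ay": 0,"az": 0,"fingers": 0.1},{"tx": 0,"ty": 0,"tz": 0.16,"ax": 0,"ay": 0,"az": 0,"fingers": 0.1},{"tx": 0,"ty": 0,"tz": 0.2,"ax": 0,"ay": 0,"az": 0,"fingers": 0.1},{"tx": 0,"ty": 0,"tz": 0.24,"ax": 0,"ay": 0,"az": 0,"fingers": 0.1},{"tx": 0,"ty": 0,"tz": 0.27,"ax": 0,"ay": 0,"az": 0,"fingers": 0.1},{"tx": 0,"ty": 0,"tz": 0.285,"ax": 0,"ay": 0,"az": 0,"fingers": 0.1},{"tx": 0,"ty": 0,"tz": 0.29,"ax": 0,"ay": 0,"az": 0,"fingers": 0.1}]'

```text
t: 15.72
tool_pos: [625.6, -15.1, 308.8]
tcp_rot: [2.536, 1.854, 0.0]
ft_force: [-0.3, -0.5, -4.2]
gripper_width: 15.3
gripper_force: 40.0
```

```bash
python3 - <<'E'
from h import *
s=read_state();print(s["t"],s["tool_pos"],s["ft_force"],s["gripper_width"])
d=get_image("scene");w=get_image("wrist");
cv2.imwrite("pics/c6.png",np.hstack([cv2.resize(d["img"][100:340,200:440],(400,400)),cv2.resize(w["img"][100:340,210:450],(400,400))])[:,:,::-1])
E
```

```text
15.725 [625.59338924 -15.05530335 308.80956128] [-0.29072984 -0.46996878 -4.21496848] 15.310497142108956
```

View pics/c6.png

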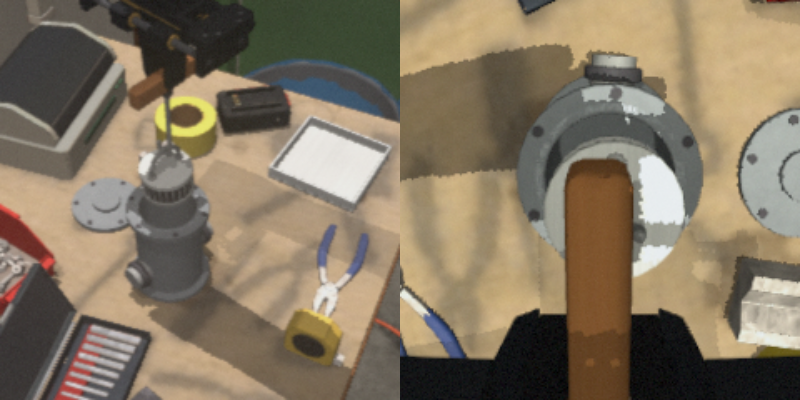

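The cartridge hangs from the hook, clear above the housing's mouth (left half, around (168,170)). Carry it to the tray with gentle ramps.

Request:
arm_command --motion '[{"tx": 0,"ty": 0,"tz": 0,"ax": 0,"ay": 0,"az": 0,"fingers": 0.1},{"tx": -0.004,"ty": -0.008,"tz": 0,"ax": 0,"ay": 0,"az": 0,"fingers": 0.1},{"tx": -0.012,"ty": -0.026,"tz": 0,"ax": 0,"ay": 0,"az": 0,"fingers": 0.1},{"tx": -0.026,"ty": -0.056,"tz": 0,"ax": 0,"ay": 0,"az": 0,"fingers": 0.1},{"tx": -0.045,"ty": -0.096,"tz": 0,"ax": 0,"ay": 0,"az": 0,"fingers": 0.1},{"tx": -0.067,"ty": -0.143,"tz": 0,"ax": 0,"ay": 0,"az": 0,"fingers": 0.1},{"tx": -0.089,"ty": -0.19,"tz": 0,"ax": 0,"ay": 0,"az": 0,"fingers": 0.1},{"tx": -0.111,"ty": -0.237,"tz": 0,"ax": 0,"ay": 0,"az": 0,"fingers": 0.1},{"tx": -0.133,"ty": -0.284,"tz": 0,"ax": 0,"ay": 0,"az": 0,"fingers": 0.1},{"tx": -0.155,"ty": -0.331,"tz": 0,"ax": 0,"ay": 0,"az": 0,"fingers": 0.1}]'

```text
t: 17.08
tool_pos: [546.6, -182.9, 308.7]
tcp_rot: [2.538, 1.852, -0.0]
ft_force: [-0.4, -0.4, -4.2]
gripper_width: 15.8
gripper_force: 40.0
```

Request:
arm_command --motion '[{"tx": -0.022,"ty": -0.047,"tz": 0,"ax": 0,"ay": 0,"az": 0,"fingers": 0.1},{"tx": -0.044,"ty": -0.094,"tz": 0,"ax": 0,"ay": 0,"az": 0,"fingers": 0.1},{"tx": -0.066,"ty": -0.141,"tz": 0,"ax": 0,"ay": 0,"az": 0,"fingers": 0.1},{"tx": -0.088,"ty": -0.188,"tz": 0,"ax": 0,"ay": 0,"az": 0,"fingers": 0.1},{"tx": -0.105,"ty": -0.226,"tz": 0,"ax": 0,"ay": 0,"az": 0,"fingers": 0.1},{"tx": -0.118,"ty": -0.253,"tz": 0,"ax": 0,"ay": 0,"az": 0,"fingers": 0.1},{"tx": -0.126,"ty": -0.27,"tz": 0,"ax": 0,"ay": 0,"az": 0,"fingers": 0.1},{"tx": -0.129,"ty": -0.276,"tz": 0,"ax": 0,"ay": 0,"az": 0,"fingers": 0.1},{"tx": -0.129,"ty": -0.276,"tz": 0,"ax": 0,"ay": 0,"az": 0,"fingers": 0.1},{"tx": -0.129,"ty": -0.276,"tz": 0,"ax": 0,"ay": 0,"az": 0,"fingers": 0.1}]'

```text
t: 18.32
tool_pos: [484.1, -317.8, 308.4]
tcp_rot: [-2.535, -1.855, -0.0]
ft_force: [-0.3, 0.7, -4.6]
gripper_width: 15.3
gripper_force: 40.0
```

Request:
arm_command --motion '[{"tx": 0,"ty": 0,"tz": -0.012,"ax": 0,"ay": 0,"az": 0,"fingers": 0.1},{"tx": 0,"ty": 0,"tz": -0.04,"ax": 0,"ay": 0,"az": 0,"fingers": 0.1},{"tx": 0,"ty": 0,"tz": -0.08,"ax": 0,"ay": 0,"az": 0,"fingers": 0.1},{"tx": 0,"ty": 0,"tz": -0.12,"ax": 0,"ay": 0,"az": 0,"fingers": 0.1},{"tx": 0,"ty": 0,"tz": -0.16,"ax": 0,"ay": 0,"az": 0,"fingers": 0.1},{"tx": 0,"ty": 0,"tz": -0.2,"ax": 0,"ay": 0,"az": 0,"fingers": 0.1},{"tx": 0,"ty": 0,"tz": -0.235,"ax": 0,"ay": 0,"az": 0,"fingers": 0.1},{"tx": 0,"ty": 0,"tz": -0.26,"ax": 0,"ay": 0,"az": 0,"fingers": 0.1},{"tx": 0,"ty": 0,"tz": -0.28,"ax": 0,"ay": 0,"az": 0,"fingers": 0.1},{"tx": 0,"ty": 0,"tz": -0.29,"ax": 0,"ay": 0,"az": 0,"fingers": 0.1}]'

```text
t: 19.58
tool_pos: [483.6, -318.6, 163.1]
tcp_rot: [-2.536, -1.854, 0.0]
ft_force: [0.1, -0.3, -3.4]
gripper_width: 15.3
gripper_force: 40.0
```

Request:
arm_command --motion '[{"tx": 0,"ty": 0,"tz": -0.008,"ax": 0,"ay": 0,"az": 0,"fingers": 0.1},{"tx": 0,"ty": 0,"tz": -0.016,"ax": 0,"ay": 0,"az": 0,"fingers": 0.1},{"tx": 0,"ty": 0,"tz": -0.024,"ax": 0,"ay": 0,"az": 0,"fingers": 0.1},{"tx": 0,"ty": 0,"tz": -0.032,"ax": 0,"ay": 0,"az": 0,"fingers": 0.1},{"tx": 0,"ty": 0,"tz": -0.04,"ax": 0,"ay": 0,"az": 0,"fingers": 0.1},{"tx": 0,"ty": 0,"tz": -0.048,"ax": 0,"ay": 0,"az": 0,"fingers": 0.1},{"tx": 0,"ty": 0,"tz": -0.056,"ax": 0,"ay": 0,"az": 0,"fingers": 0.1},{"tx": 0,"ty": 0,"tz": -0.064,"ax": 0,"ay": 0,"az": 0,"fingers": 0.1},{"tx": 0,"ty": 0,"tz": -0.07,"ax": 0,"ay": 0,"az": 0,"fingers": 0.1},{"tx": 0,"ty": 0,"tz": -0.07,"ax": 0,"ay": 0,"az": 0,"fingers": 0.1}]'

```text
t: 20.82
tool_pos: [483.5, -318.5, 128.3]
tcp_rot: [-2.536, -1.854, 0.0]
ft_force: [0.0, 0.2, -0.9]
gripper_width: 15.6
gripper_force: 40.0
```

```bash
python3 - <<'E'
from h import *
s=read_state();print(s["t"],s["tool_pos"],s["ft_force"],s["gripper_width"])
d=get_image("wrist");g=cv2.cvtColor(d["img"],cv2.COLOR_RGB2GRAY);cv2.imwrite("pics/w7.png",d["img"][:,:,::-1])
T=R.from_rotvec(d["orientation"]).inv()
def fp(p):
    c=T.apply(np.array(p)-d["eye"]);n=np.hypot(c[0],c[1]);th=np.arctan2(n,c[2]);return (d["cx"]+d["fx"]*th*c[0]/n,d["cy"]+d["fx"]*th*c[1]/n)
print("cart top px expected",fp([492.6,-320.5,44]),fp([492.6,-286.5,44]))
E
```

```text
20.825 [ 483.50399053 -318.47143035  128.29684041] [ 0.01581336  0.16385876 -0.89808961] 15.554954632377834
cart top px expected (np.float64(339.8881459928483), np.float64(230.41910310934702)) (np.float64(326.0290655554453), np.float64(187.72873059049175))
```

The wrist load is back to the hook alone, so the cartridge stands in the tray. Slip the hook out backwards, then lift.

Request:
arm_command --motion '[{"tx": -0.01,"ty": 0.003,"tz": 0,"ax": 0,"ay": 0,"az": 0,"fingers": 0.1},{"tx": -0.02,"ty": 0.006,"tz": 0,"ax": 0,"ay": 0,"az": 0,"fingers": 0.1},{"tx": -0.03,"ty": 0.009,"tz": 0,"ax": 0,"ay": 0,"az": 0,"fingers": 0.1},{"tx": -0.04,"ty": 0.013,"tz": 0,"ax": 0,"ay": 0,"az": 0,"fingers": 0.1},{"tx": -0.05,"ty": 0.016,"tz": 0,"ax": 0,"ay": 0,"az": 0,"fingers": 0.1},{"tx": -0.054,"ty": 0.017,"tz": 0,"ax": 0,"ay": 0,"az": 0,"fingers": 0.1},{"tx": -0.054,"ty": 0.017,"tz": 0.01,"ax": 0,"ay": 0,"az": 0,"fingers": 0.1},{"tx": -0.054,"ty": 0.017,"tz": 0.025,"ax": 0,"ay": 0,"az": 0,"fingers": 0.1},{"tx": -0.054,"ty": 0.017,"tz": 0.04,"ax": 0,"ay": 0,"az": 0,"fingers": 0.1}]'

```text
t: 22.0
tool_pos: [456.9, -310.2, 149.3]
tcp_rot: [2.536, 1.854, 0.0]
ft_force: [-0.2, 0.1, -0.6]
gripper_width: 15.8
gripper_force: 40.0
```

Request:
arm_command --motion '[{"tx": 0,"ty": 0,"tz": 0.05,"ax": 0,"ay": 0,"az": 0,"fingers": 0.1},{"tx": 0,"ty": 0,"tz": 0.12,"ax": 0,"ay": 0,"az": 0,"fingers": 0.1},{"tx": 0,"ty": 0,"tz": 0.2,"ax": 0,"ay": 0,"az": 0,"fingers": 0.1},{"tx": 0,"ty": 0,"tz": 0.28,"ax": 0,"ay": 0,"az": 0,"fingers": 0.1},{"tx": 0.01,"ty": 0.06,"tz": 0.3,"ax": 0,"ay": 0,"az": 0.007,"fingers": 0.1},{"tx": 0.01,"ty": 0.15,"tz": 0.3,"ax": 0,"ay": 0,"az": 0.007,"fingers": 0.1},{"tx": 0.02,"ty": 0.25,"tz": 0.3,"ax": 0,"ay": 0,"az": 0.007,"fingers": 0.1},{"tx": 0.02,"ty": 0.35,"tz": 0.3,"ax": 0,"ay": 0,"az": 0.007,"fingers": 0.1},{"tx": 0.02,"ty": 0.45,"tz": 0.3,"ax": 0,"ay": 0,"az": 0.007,"fingers": 0.1},{"tx": 0.02,"ty": 0.55,"tz": 0.3,"ax": 0,"ay": 0,"az": 0.007,"fingers": 0.1}]'

```text
t: 23.25
tool_pos: [466.5, -33.6, 299.2]
tcp_rot: [2.516, 1.881, 0.002]
ft_force: [-0.2, 0.4, -2.0]
gripper_width: 15.5
gripper_force: 40.0
```

```bash
python3 - <<'E'
from h import *
s=read_state();print(s["t"],s["tool_pos"],s["tcp_rot"])
t=get_image("top");sc=get_image("scene")
# white tray seen at start; difference to first picture in the tray area
o=cv2.imread("pics/top0.png")[:,:,::-1];df=cv2.absdiff(o,t["img"]).max(2);k=np.zeros_like(df);k[235:335,400:500]=df[235:335,400:500]
_,m=cv2.threshold(k,25,255,0);c=max(cv2.findContours(m,0,2)[0],key=cv2.contourArea);r=cv2.minEnclosingCircle(c);print(r,cv2.boundingRect(c),plane(t,*r[0],44),plane(t,*r[0],44)[1])
o=cv2.imread("pics/scene0.png")[:,:,::-1];df=cv2.absdiff(o,sc["img"]).max(2);k=np.zeros_like(df);k[130:235,345:450]=df[130:235,345:450]
_,m=cv2.threshold(k,25,255,0);c=max(cv2.findContours(m,0,2)[0],key=cv2.contourArea);print("scene bbox",cv2.boundingRect(c))
for p in [(492.6,-320.5,4),(492.6,-320.5,44),(492.6,-320.5,79)]: print(proj(t,p),proj(sc,p))
E
```

```text
23.25 [466.51171162 -33.61954169 299.17985348] [2.51569058e+00 1.88099193e+00 1.69749387e-03]
((448.5, 287.0), 14.151071548461914) (437, 274, 21, 27) [ 482.31400087 -312.09324803   44.        ] -312.0932480304966
scene bbox (357, 130, 93, 79)
[448.13306347 284.45190642] [397.82055028 198.94382989]
[451.78456548 282.78832368] [399.87350869 188.1190881 ]
[455.14479875 281.25743966] [401.76190048 178.16206542]
```

Request:
arm_command --motion '[{"tx": 0.005,"ty": 0.1,"tz": 0,"ax": 0,"ay": 0,"az": 0,"fingers": 0.1},{"tx": 0.008,"ty": 0.2,"tz": 0,"ax": 0,"ay": 0,"az": 0,"fingers": 0.1},{"tx": 0.011,"ty": 0.3,"tz": 0,"ax": 0,"ay": 0,"az": 0,"fingers": 0.1},{"tx": 0.014,"ty": 0.4,"tz": 0,"ax": 0,"ay": 0,"az": 0,"fingers": 0.1},{"tx": 0.016,"ty": 0.5,"tz": 0,"ax": 0,"ay": 0,"az": 0,"fingers": 0.1},{"tx": 0.018,"ty": 0.58,"tz": 0,"ax": 0,"ay": 0,"az": 0,"fingers": 0.1},{"tx": 0.018,"ty": 0.64,"tz": 0,"ax": 0,"ay": 0,"az": 0,"fingers": 0.1},{"tx": 0.018,"ty": 0.655,"tz": 0,"ax": 0,"ay": 0,"az": 0,"fingers": 0.1},{"tx": 0.018,"ty": 0.655,"tz": 0,"ax": 0,"ay": 0,"az": 0,"fingers": 0.1},{"tx": 0.018,"ty": 0.655,"tz": 0,"ax": 0,"ay": 0,"az": 0,"fingers": 0.1}]'

```text
t: 24.6
tool_pos: [476.2, 290.5, 298.7]
tcp_rot: [2.518, 1.878, -0.0]
ft_force: [0.5, -0.6, -1.5]
gripper_width: 15.4
gripper_force: 40.0
```

Request:
arm_command --motion '[{"tx": -0.001,"ty": 0.005,"tz": -0.04,"ax": 0,"ay": 0,"az": 0,"fingers": 0.1},{"tx": -0.001,"ty": 0.005,"tz": -0.09,"ax": 0,"ay": 0,"az": 0,"fingers": 0.1},{"tx": -0.001,"ty": 0.005,"tz": -0.15,"ax": 0,"ay": 0,"az": 0,"fingers": 0.1},{"tx": -0.001,"ty": 0.005,"tz": -0.21,"ax": 0,"ay": 0,"az": 0,"fingers": 0.1},{"tx": -0.001,"ty": 0.005,"tz": -0.26,"ax": 0,"ay": 0,"az": 0,"fingers": 0.1},{"tx": -0.001,"ty": 0.005,"tz": -0.29,"ax": 0,"ay": 0,"az": 0,"fingers": 0.1},{"tx": -0.001,"ty": 0.005,"tz": -0.305,"ax": 0,"ay": 0,"az": 0,"fingers": 0.1},{"tx": -0.001,"ty": 0.005,"tz": -0.312,"ax": 0,"ay": 0,"az": 0,"fingers": 0.1},{"tx": -0.001,"ty": 0.005,"tz": -0.317,"ax": 0,"ay": 0,"az": 0,"fingers": 0.1},{"tx": -0.001,"ty": 0.005,"tz": -0.317,"ax": 0,"ay": 0,"az": 0,"fingers": 0.1}]'

```text
t: 25.85
tool_pos: [475.3, 295.1, 140.4]
tcp_rot: [-2.516, -1.882, -0.001]
ft_force: [1.2, -0.3, -2.1]
gripper_width: 15.7
gripper_force: 40.0
```

Request:
arm_command --grip_force 10 --motion '[{"tx": 0,"ty": -0.002,"tz": -0.002,"ax": 0,"ay": 0,"az": 0,"fingers": 0.1},{"tx": 0,"ty": -0.002,"tz": -0.003,"ax": 0,"ay": 0,"az": 0,"fingers": 0.1},{"tx": 0,"ty": -0.002,"tz": -0.003,"ax": 0,"ay": 0,"az": 0,"fingers": 0.22},{"tx": 0,"ty": -0.002,"tz": -0.003,"ax": 0,"ay": 0,"az": 0,"fingers": 0.3},{"tx": 0,"ty": -0.002,"tz": -0.003,"ax": 0,"ay": 0,"az": 0,"fingers": 0.45},{"tx": 0,"ty": -0.002,"tz": -0.003,"ax": 0,"ay": 0,"az": 0,"fingers": 0.45},{"tx": 0,"ty": -0.002,"tz": -0.003,"ax": 0,"ay": 0,"az": 0,"fingers": 0.45}]'

```text
t: 26.72
tool_pos: [475.1, 293.9, 138.5]
tcp_rot: [2.516, 1.882, -0.0]
ft_force: [0.6, 0.1, -0.7]
gripper_width: 39.3
gripper_force: 0.0
```

Request:
arm_command --motion '[{"tx": 0,"ty": 0,"tz": 0.03,"ax": 0,"ay": 0,"az": 0,"fingers": 0.45},{"tx": 0,"ty": 0,"tz": 0.09,"ax": 0,"ay": 0,"az": 0,"fingers": 0.45},{"tx": 0,"ty": 0,"tz": 0.18,"ax": 0,"ay": 0,"az": 0,"fingers": 0.45},{"tx": 0,"ty": 0,"tz": 0.28,"ax": 0,"ay": 0,"az": 0,"fingers": 0.45},{"tx": 0,"ty": 0,"tz": 0.3,"ax": 0,"ay": 0,"az": 0,"fingers": 0.45},{"tx": 0,"ty": 0,"tz": 0.3,"ax": 0,"ay": 0,"az": 0,"fingers": 0.45}]'

```text
t: 27.48
tool_pos: [475.3, 294.1, 289.2]
tcp_rot: [-2.515, -1.882, -0.002]
ft_force: [-0.3, 0.5, -1.4]
gripper_width: 39.8
gripper_force: 0.0
```

```bash
python3 - <<'E'
from h import *
s=read_state();print(s["t"],s["tool_pos"],s["ft_force"],s["gripper_width"])
d=get_image("wrist");h=cv2.cvtColor(d["img"],cv2.COLOR_RGB2HSV); m=cv2.inRange(h,(5,130,60),(20,255,255));m[330:]=0
c=max(cv2.findContours(m,0,2)[0],key=cv2.contourArea)
W=np.array([fplane(d,*p[0],189)[:2] for p in c],np.float32);print(cv2.minAreaRect(W))
# cartridge loop/top seen in top view: bright/dark structure vs tray
t=get_image("top");o=cv2.imread("pics/top0.png")[:,:,::-1];df=cv2.absdiff(o,t["img"]).max(2)[240:330,405:495]
for r in df[25:70:3,20:70:2]: print("".join(" .:*#"[min(4,v//25)] for v in r))
E
```

```text
27.475 [475.26610514 294.08130499 289.22215447] [-0.33277231  0.4592789  -1.39548169] 39.81767619509731
((476.3269958496094, 295.0086669921875), (99.0430908203125, 15.346171379089355), 73.91233825683594)
                         
                         
                         
         .               
       .:                
       *..**:..          
      :*  ..::..::.      
      :#.      .::**.    
      :#:          .     
       *#:               
        :#*.             
         .:***::.
```

```bash
python3 -c "
from cell import workorder
print(workorder.close_job())"
```

```text
the job is handed in; nothing more can be done
None
```

The job is handed in at about 27.5 s of 58 s: by the camera and force readings, the cartridge stands in the drip tray, unhooked, and the hook hangs on the rack within about 1 mm of where it started; the hand-in returned no verdict.

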